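Read the clamp-air pressure with a stick gauge

TASK

Check the air pressure of the valve block: pick up the stick gauge, put its rubber collar over the upright valve stem, and press it straight down and hold it for about two seconds with about 15 newtons (never more than 20), so that the pressure drives the rod out. Then stand the gauge upright on the dark bakelite sheet that lies by itself at the front, to the right of the valve block, with the rod still out, set down gently, and leave the other things alone.

Things in the scene. Friction and masses are not known exactly. Their poses are not given: they have to be found in the camera images.
- gauge: Stick gauge, about 0.28 kg, standing on its collar. Origin: centre of the collar's open mouth, its underside; z up. Black rubber collar 37 mm across, 22 mm high, bore 19 mm wide, open 18 mm deep. Above it a housing to 41 mm; 32 mm up a 16 mm thick barrel runs along +x to 70 mm from the axis; the rod with a 12 mm black knob comes out of its end (knob's end at 78 mm, rod in).
- gauge_head (a point): Centre of the gauge's dark steel grip block on top, 70 mm above the gauge's origin: 36 mm along x, 28 mm along y (flat y sides, for gripping), 36 mm high. Pressed down, it sinks on a spring by up to 10.5 mm towards the housing: about 3 N to start, then 2.2 N per mm. The rest of the gauge stays rigid.
- gauge_rod (a joint): How far the gauge's rod stands out of the barrel, in m: 0 pushed in, at most 0.040. It stays where it has been pushed to. A full press on the valve drives it out 18 to 33 mm, according to the hidden pressure.
- valve: Valve block, fixed: aluminium, 90 x 76 x 32 mm, on a steel foot plate; behind it (+x side) a grey air receiver, 52 mm thick, 120 mm long along y, axis 78 mm from the stem, top at 58 mm. Origin: on the bench straight below the axis of its only upright stem; z up.
- valve_gland (a point): On the stem's axis at the block's top, 32 mm above the valve's origin. The stem: a steel flange 30 mm across; above it a brass tube 16 mm across, 16 mm high, tapering to 9 mm. How far it is screwed out is unknown: flange top 27 to 45 mm above this point. The gauge's mouth seats on the flange, which sinks 8 mm on a spring, fully down at 6 to 8 N; more force only sinks the grip.
- sheet: Flat dark red-brown bakelite sheet lying by itself at the front right of the bench (two others lie far back), does not move, 220 mm along its x, 240 mm along its y, 8 mm thick. Origin: centre of its underside. Beware for the arm: a thin crossbar of the gantry runs along y over the whole bench at x = 0.58 m, from 0.55 to 0.635 m above it; keep the wrist and links below or in front of it.
- lens_case: Bystander: low round white case, 47 mm across, 17 mm high; origin under its centre.
- nozzle: Bystander: standing copper welding nozzle, 26 mm across, 32 mm high; origin under its centre.
- fuse_box: Bystander: small yellow and white carton, 58 x 75 x 30 mm; origin under its centre.
There are look-alikes about, which are no part of the job. What is meant by the gauge is not purple or red, and is the larger of those in its own colour.

How it is judged (in metres and radians):
On the way, in this order (a step that is already met when the one before it is completed fails the run):
1. the gauge is lifted off the bench, its rod still in (height (world z) of gauge above 0.04 m and value of joint gauge_rod below 0.01 m), for 0.1 s.
2. the gauge is held pressed upright on the valve stem with 11 to 24 N for 1 s, the rod driven out at least 15 mm (contact force between gauge and valve above 11 N and horizontal distance between gauge and valve below 0.005 m and angle between gauge's own z axis and vertical below 0.12 rad and value of joint gauge_rod above 0.015 m), for 1 s.
At the end, for the whole second after the job is handed in: The gauge stands upright (within 0.1 rad) and at rest on the sheet, its axis on the sheet and its mouth within 5 mm of the sheet's top, with the rod still out at least 15 mm (x of gauge in the frame of sheet between -0.105 and 0.105 m and y of gauge in the frame of sheet between -0.115 and 0.115 m and z of gauge in the frame of sheet between 0.003 and 0.013 m and angle between gauge's own z axis and vertical below 0.1 rad and value of joint gauge_rod above 0.015 m and linear speed of gauge below 0.02 m/s); the robot touches nothing.
It fails at once if the gauge bears on the valve block with more than 24 N (contact force between gauge and valve above 24 N).
It fails at once if the gauge hits the sheet with more than 25 N (contact force between gauge and sheet above 25 N).
It fails at once if a bystander is moved more than 20 mm (distance of any of lens_case, nozzle, fuse_box from where it was at the start of the episode above 0.02 m).
It also fails if it takes over 67 s, if anything falls off the work surface, if the arm or the gripper's body presses on something with over 40 N, if the wrist force passes 120 N, or if a joint passes its speed limit or range.

ROBOT

A 7-joint arm with a two-finger parallel gripper is mounted at the origin on a cart in front of the work surface, level with it; the furniture and walls round the work are solid. World frame = base frame: x ahead of the robot, y to its left, z up, the work surface at z = 0. Lengths are in m, angles in degrees, forces in N, time in s.
With the tool pointing down it reaches from about 0.425 to 0.925 m from the base axis. Payload 6.8 kg.
Tool frame: the origin (TCP) lies midway between the tips of the shut fingers; the grasp point (between the pads) lies 19 mm behind it; z points along the fingers, y is the line along which they close (so a half turn about z gives the same grasp; the last joint's range is limited). The gripper opens to 85 mm and grips with 20 to 120 N. Pads are 22 mm wide; open, the fingers measure 114 mm over their backs; the gripper's body (76 mm by 85 mm) begins 54 mm behind the grasp point. The pads swing forward as they close: fully open they stand 13 mm farther back than shut.
Start: joints at [61.53, 27.33, 1.283, 89.118, -0.659, 63.558, -4.761], TCP at [0.256, -0.625, 0.231] pointing down, gripper open.
Joint ranges: [-169.35, 169.35], [-19.33, 120.38], [-80.79, 83.38], [13.8, 139.57], [-78.32, 258.32], [9.67, 109.79], [-169.56, 169.56]. Speed limits (degrees/s): [136.94, 136.94, 180, 180, 180, 180, 180].

INTERFACE

Orientations are given as a 3x3 rotation matrix whose columns are the frame's x, y, z axes.
In Python, from rig import status, cams, arm gives the robot as it stands.
- The arm moves only by the tool servo_tool, never from a script. Its arguments are lists of equal length, an entry for each row: "xyz": the shift along the tool's x, y, z in cm, a list of three; "angular": the turn, a rotation vector about the tool's x, y, z in rad, a list of three. A call has 1 to 8 rows; each row is the pose to reach, as a shift and turn from the pose commanded when the call began, along the tool's axes at that moment; what a row does not reach only later rows make up. A row lasts 1/10 s, in which the tool goes at most 50 mm and 8.59 degrees, less where a joint would pass 70% of its speed; a pose out of reach is approached as far as the arm can. A call with a gripper value outside its range is refused whole. "jaw" is the gripper's target within -1 to 1 (fully open at 1, half-way at 0, shut at -1), set as the call begins (left out, the last holds). The fingers move at their own pace and stop on an object; "squeeze" is the grip in N (left out, the last holds). Time passes only in rows, so rows that repeat a pose let the fingers close. It gives the time, the measured TCP pose, the force, the opening and the grip force at its end, in the units of the state.
- status.get_state(): the state, without advancing time (a new reading comes with each control period).
- cams.snapshot(name): name is "scene" or "top"; returns a dict with "frame" (480x640x3 uint8, red, green, blue), "depth" (480x640 float32, m along the optical axis (not along the pixel's ray), 0 where there is no reading), "fov_y" (degrees; the focal length in pixels is half the picture's height over the tangent of half this angle, whatever the lens; pixels are square), "cx", "cy" (the principal point, pixels), "position" and "rotation" of the camera in the world. Camera axes: x right, y up, looking along -z (the intrinsics and any distortion apply to the point x, -y, -z); pixel columns grow to the right and rows downward; lengths in m; the calibration is good to about 2 mm. A picture is of the moment at which its call begins.
- arm.sign_off(): hands the job in; it is judged then, once.
The state is a dict: "clock": time; "joints": joint angles; "joint_vel": joint speeds; "effort": joint torques, N m; "tcp_pos": TCP position; "ee_rot": TCP orientation; "wrist_force": force on the tool from outside, world axes, zero at the start; "torque": the same for the moment, N m; "opening": finger opening in m; "grip_force": force on a finger pad.
Only numpy, scipy, OpenCV 4.12 (cv2) and the standard library are available. Lean on these libraries where they do the work, as an engineer would, in place of code of your own. Each camera call takes 0.05 s, during which the arm holds its last target. There are 200 camera calls.

## Working session

There is one attempt and no reset: what is moved stays moved. The work goes in short steps, Python scripts to look and compute and a tool call to move; the robot and the scene stay as the last step left them, time stands still between calls to the robot, and variables do not carry over. Pictures are saved under pics/ and viewed, at most 10 in all, crops included, and the job is handed in when it is done.

Besides the shell and the picture viewer there is one more tool, called after "Call:" as name(argument=value, ...), one argument or row to a line, values as JSON. servo_tool: Moves the arm, as the interface text tells. Its arguments: {"type":"object","properties":{"xyz":{"type":"array"},"angular":{"type":"array"},"jaw":{"type":"number"},"squeeze":{"type":"number"}},"required":["xyz","angular"]}

```bash
ls; mkdir -p pics
cat > h.py <<'E'
import numpy as np,cv2,pickle
from rig import status,cams
def snap(n,f):
    s=cams.snapshot(n); pickle.dump(s,open(f'pics/{f}.pkl','wb')); cv2.imwrite(f'pics/{f}.png',s['frame'][:,:,::-1]); return s
def load(f): return pickle.load(open(f'pics/{f}.pkl','rb'))
def cloud(s):
    d=s['depth']; f=240/np.tan(np.radians(s['fov_y'])/2); v,u=np.mgrid[0:480,0:640]
    p=np.stack([(u-s['cx'])/f*d,-(v-s['cy'])/f*d,-d],-1)
    P=p@np.array(s['rotation']).T+np.array(s['position']); P[d==0]=np.nan; return P
E
python3 - <<'E'
from h import *
for n in('scene','top'):
    s=snap(n,n+'0'); print({k:v for k,v in s.items() if k not in('frame','depth')})
print(status.get_state())
E
```

```text
pics
{'fov_y': 53.171265252476594, 'cx': 318.2776687645755, 'cy': 236.60874849330244, 'position': array([0.01268862, 0.52980623, 0.79822403]), 'rotation': array([[-0.68767316,  0.51713244, -0.50958774],
       [-0.72572893, -0.46973468,  0.50265978],
       [ 0.02057064,  0.7154882 ,  0.6983219 ]])}
{'fov_y': 52.62369668845428, 'cx': 332.3402381964963, 'cy': 230.0953708694782, 'position': array([0.30081889, 0.01093923, 1.20881068]), 'rotation': array([[-0.01452547,  0.98334083, -0.18119003],
       [-0.99986948, -0.01300282,  0.00958866],
       [ 0.00707294,  0.18130566,  0.98340136]])}
{'clock': 0.1, 'joints': array([61.52838579, 27.37161326,  1.27918558, 89.17062514, -0.65785979,
       63.55897163, -4.76149764]), 'joint_vel': array([-0.07289729,  0.00409594,  0.01181102, -0.22205454, -0.03586044,
        0.02513574,  0.00927834]), 'effort': array([ 4.98764974e-03, -5.97753346e+01,  1.61408085e+00, -2.81952971e+01,
        1.28644524e-02,  5.04758253e-03, -5.07930883e-05]), 'tcp_pos': array([ 0.25568956, -0.62413292,  0.23043104]), 'ee_rot': array([[ 9.25340744e-01,  3.79135812e-01, -7.37410062e-04],
       [ 3.79136508e-01, -9.25339596e-01,  1.46308239e-03],
       [-1.27647798e-04, -1.63342882e-03, -9.99998658e-01]]), 'wrist_force': array([-0.42243085,  0.29445568,  0.25186993]), 'torque': array([-0.03187513,  0.03430061,  0.02507163]), 'grip_force': 0.0, 'opening': 0.0854424736706462}
```

View pics/scene0.png

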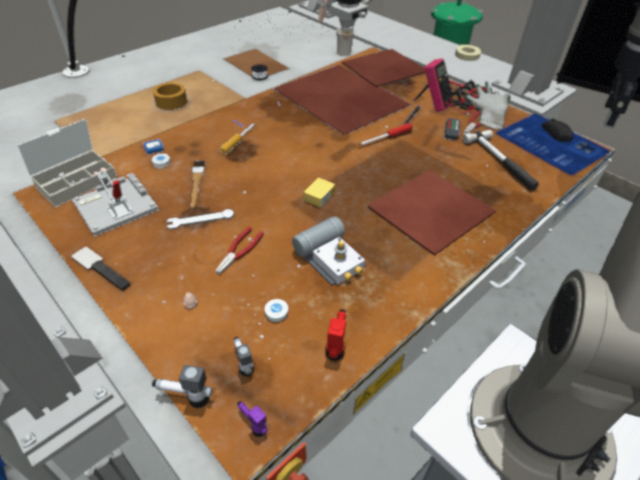

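View pics/top0.png

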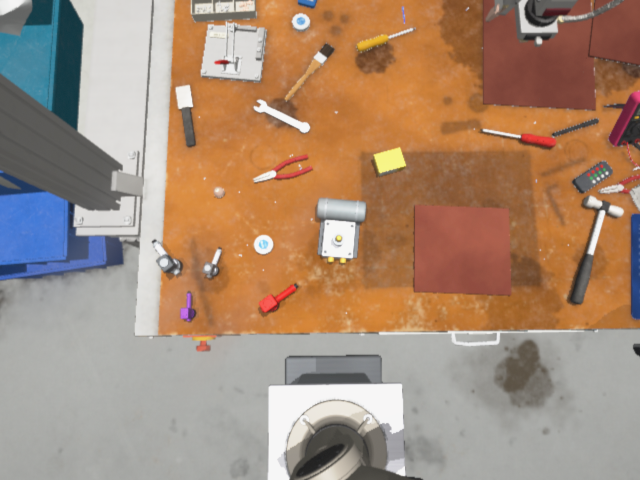

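Candidates: grey large, scene (195,385)/top (170,263); grey small, scene (243,357)/top (212,265); purple, scene (255,418); red, scene (336,335). The large grey one fits, being the larger of the two in its colour and neither purple nor red. I'll confirm it in a crop and measure.

Run:
```python
from h import *
s=load('scene0');t=load('top0')
a=cv2.resize(s['frame'][325:445,140:270],None,fx=3,fy=3,interpolation=2); b=cv2.resize(t['frame'][220:310,140:240],(400,360),interpolation=2)
cv2.imwrite('pics/crop.png',np.hstack([a,b])[:,:,::-1])
C=[cloud(s),cloud(t)]
def box(P,x0,x1,y0,y1,z0,z1):
    m=(P[...,0]>x0)&(P[...,0]<x1)&(P[...,1]>y0)&(P[...,1]<y1)&(P[...,2]>z0)&(P[...,2]<z1); return m
for n,P,(u,v),(u2,v2),(u3,v3),(u4,v4) in(('scene',C[0],(195,375),(338,245),(243,350),(432,210)),('top',C[1],(172,262),(339,240),(210,268),(462,250))):
    for q in((u,v),(u2,v2),(u3,v3),(u4,v4)): print(n,q,P[q[1],q[0]].round(4))
    c=P[v,u]; 
    for nm,c,r,zs in(('gauge',P[v,u],.1,[(.02,.042),(.045,.08),(.08,.1)]),('valve',P[v2,u2],.03,[(.025,.04),(.05,.065),(.065,.08),(.08,.1)])):
        for z in zs:
            m=box(P,c[0]-r,c[0]+r,c[1]-r,c[1]+r,*z)
            if m.sum()>3:
                Q=P[m]; print(nm,z,m.sum(),'mean',Q.mean(0).round(4),'min',Q.min(0).round(4),'max',Q.max(0).round(4))
                if z[0]>=.04:
                    r_=cv2.minAreaRect((Q[:,:2]*1000).astype(np.float32)); print('   rect',r_)
```

```text
scene (195, 375) [0.4305 0.3894 0.0902]
scene (338, 245) [ 0.4969 -0.0078  0.0702]
scene (243, 350) [0.4277 0.2971 0.0686]
scene (432, 210) [ 0.465  -0.315   0.0102]
gauge (0.02, 0.042) 709 mean [0.4335 0.3862 0.0332] min [0.3308 0.2904 0.02  ] max [0.5015 0.4426 0.042 ]
gauge (0.045, 0.08) 478 mean [0.4191 0.3463 0.0645] min [0.3306 0.2897 0.0451] max [0.4885 0.4316 0.0799]
   rect ((429.65625, 345.9814453125), (179.78054809570312, 108.46306610107422), 25.459369659423828)
gauge (0.08, 0.1) 400 mean [0.4362 0.3927 0.0887] min [0.4175 0.3715 0.0801] max [0.4602 0.4123 0.0943]
   rect ((438.3384094238281, 392.3460998535156), (36.297393798828125, 28.682737350463867), 38.20259475708008)
valve (0.025, 0.04) 426 mean [ 0.4942 -0.0018  0.0338] min [ 0.467  -0.0376  0.0257] max [0.5269 0.022  0.04  ]
valve (0.05, 0.065) 83 mean [ 0.4907 -0.0098  0.0608] min [ 0.4792 -0.0281  0.0562] max [0.5079 0.0017 0.064 ]
   rect ((492.31390380859375, -11.634681701660156), (28.42323875427246, 26.511917114257812), 46.486839294433594)
valve (0.065, 0.08) 49 mean [ 0.4914 -0.0108  0.0724] min [ 0.4852 -0.01
[... 716 characters left out ...]
.4561 0.4094 0.0945]
   rect ((435.96307373046875, 389.9635925292969), (36.573036193847656, 28.678647994995117), 38.663551330566406)
valve (0.025, 0.04) 460 mean [ 0.4838 -0.0154  0.0325] min [ 0.4563 -0.0454  0.0263] max [0.5158 0.0134 0.0395]
valve (0.05, 0.065) 82 mean [ 0.4895 -0.0147  0.0598] min [ 0.4759 -0.0279  0.0555] max [ 0.5051 -0.0015  0.064 ]
   rect ((490.48577880859375, -14.686771392822266), (29.261003494262695, 26.45835304260254), 0.0020488083828240633)
valve (0.065, 0.08) 37 mean [ 0.4904 -0.0147  0.0733] min [ 0.4836 -0.0228  0.066 ] max [ 0.4993 -0.0085  0.0794]
   rect ((491.39495849609375, -15.669710159301758), (14.323184967041016, 15.631075859069824), 88.1231918334961)
```

View pics/crop.png

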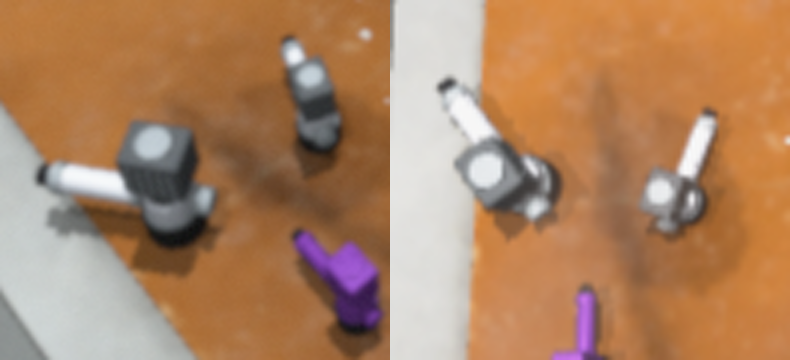

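The crop confirms it. The large grey gauge, left panel (165,180), has a white barrel and black knob at (45,175). The head centre is about (0.437, 0.391) and yaw is about 38.4°. The valve is about (0.491, -0.013) and the sheet about (0.466, -0.32). Moving.

Call:
servo_tool(
  xyz=[
    [31,-22,-2],
    [31,-22,-2],
    [31,-22,-2],
    [31,-22,-2],
    [31,-22,-2],
    [31,-22,-2],
    [31,-22,-2],
    [31,-22,-2],
  ],
  angular=[
    [0,0,-0.281],
    [0,0,-0.281],
    [0,0,-0.281],
    [0,0,-0.281],
    [0,0,-0.281],
    [0,0,-0.281],
    [0,0,-0.281],
    [0,0,-0.281],
  ],
  jaw=1,
)

```text
clock: 0.9
tcp_pos: [0.4614, -0.2993, 0.2514]
ee_rot: [[0.781, 0.624, 0.001], [0.624, -0.781, 0.001], [0.001, -0.001, -1.0]]
wrist_force: [0.4, -0.4, -0.3]
opening: 0.0855
grip_force: 0.0
```

Call:
servo_tool(
  xyz=[
    [26.7,-27.2,0],
    [26.7,-27.2,0],
    [26.7,-27.2,0],
    [26.7,-27.2,0],
    [26.7,-27.2,0],
    [26.7,-27.2,0],
    [26.7,-27.2,0],
    [26.7,-27.2,0],
  ],
  angular=[
    [0,0,0],
    [0,0,0],
    [0,0,0],
    [0,0,0],
    [0,0,0],
    [0,0,0],
    [0,0,0],
    [0,0,0],
  ],
)

```text
clock: 1.7
tcp_pos: [0.4993, 0.0797, 0.2514]
ee_rot: [[0.781, 0.624, 0.0], [0.624, -0.781, 0.001], [0.001, -0.001, -1.0]]
wrist_force: [0.4, -0.6, -0.3]
opening: 0.0852
grip_force: 0.0
```

Call:
servo_tool(
  xyz=[
    [14.6,-28.2,0],
    [14.6,-28.2,0],
    [14.6,-28.2,0],
    [14.6,-28.2,0],
    [14.6,-28.2,0],
    [14.6,-28.2,7],
    [14.6,-28.2,7],
    [14.6,-28.2,7],
  ],
  angular=[
    [0,0,0],
    [0,0,0],
    [0,0,0],
    [0,0,0],
    [0,0,0],
    [0,0,0],
    [0,0,0],
    [0,0,0],
  ],
)

```text
clock: 2.5
tcp_pos: [0.4343, 0.3898, 0.1764]
ee_rot: [[0.779, 0.626, -0.008], [0.626, -0.779, -0.003], [-0.008, -0.003, -1.0]]
wrist_force: [-1.4, 0.0, -0.6]
opening: 0.0851
grip_force: 0.0
```

Run:
```python
from h import *
s=snap('scene','s1');t=snap('top','t1')
a=cv2.resize(s['frame'][240:445,100:320],None,fx=1.8,fy=1.8); b=cv2.resize(t['frame'][180:320,110:260],(395,369))
cv2.imwrite('pics/c1.png',np.hstack([a,b])[:,:,::-1])
print(status.get_state()['joints'].round(1))
```

```text
[ -22.4   25.5  -32.6  102.9   16.1   56.5 -113. ]
```

View pics/c1.png

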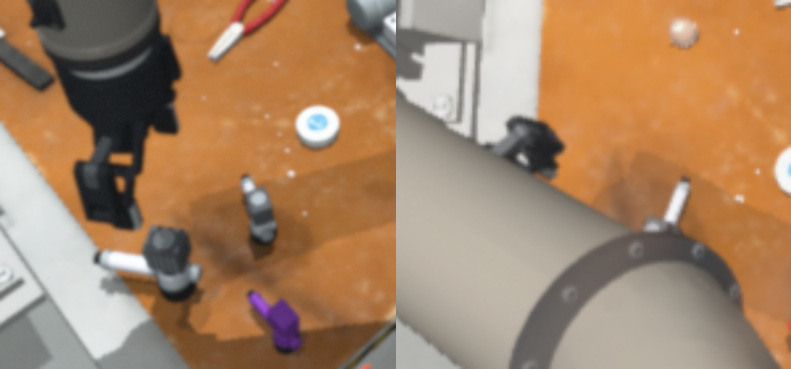

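The fingers straddle the head of the large grey gauge, crop (167,250). Descending.

Call:
servo_tool(
  xyz=[
    [0,0,3],
    [0,0,6],
    [0,0,8],
    [0,0,10],
    [0,0,12.1],
    [0,0,12.1],
    [0,0,12.1],
    [0,0,12.1],
  ],
  angular=[
    [0,0,0],
    [0,0,0],
    [0,0,0],
    [0,0,0],
    [0,0,0],
    [0,0,0],
    [0,0,0],
    [0,0,0],
  ],
)

```text
clock: 3.4
tcp_pos: [0.4405, 0.3874, 0.0621]
ee_rot: [[0.785, 0.62, 0.002], [0.62, -0.785, 0.002], [0.003, 0.0, -1.0]]
wrist_force: [-0.7, -0.1, -0.2]
opening: 0.0853
grip_force: 0.0
```

Call:
servo_tool(
  xyz=[
    [0,-0.5,0.7],
    [0,-0.5,0.7],
    [0,-0.5,0.7],
    [0,-0.5,0.7],
  ],
  angular=[
    [0,0,0],
    [0,0,0],
    [0,0,0],
    [0,0,0],
  ],
)

```text
clock: 3.8
tcp_pos: [0.4361, 0.3912, 0.0534]
ee_rot: [[0.784, 0.621, 0.0], [0.621, -0.784, 0.0], [0.0, 0.0, -1.0]]
wrist_force: [-0.4, 0.1, -0.1]
opening: 0.0852
grip_force: 0.0
```

Call:
servo_tool(
  xyz=[
    [0,0,0],
    [0,0,0],
    [0,0,0],
    [0,0,0],
    [0,0,0],
    [0,0,0],
    [0,0,0],
    [0,0,0],
  ],
  angular=[
    [0,0,0],
    [0,0,0],
    [0,0,0],
    [0,0,0],
    [0,0,0],
    [0,0,0],
    [0,0,0],
    [0,0,0],
  ],
  jaw=-1,
  squeeze=60,
)

```text
clock: 4.6
tcp_pos: [0.4362, 0.3911, 0.0534]
ee_rot: [[0.784, 0.621, 0.0], [0.621, -0.784, -0.0], [0.0, 0.0, -1.0]]
wrist_force: [-1.6, -0.8, 2.0]
opening: 0.027
grip_force: 62.4
```

Call:
servo_tool(
  xyz=[
    [0,0,-1],
    [0,0,-3],
    [0,0,-5],
    [0,0,-8],
    [0,0,-11],
    [0,0,-13],
    [0,0,-13],
    [0,0,-13],
  ],
  angular=[
    [0,0,0],
    [0,0,0],
    [0,0,0],
    [0,0,0],
    [0,0,0],
    [0,0,0],
    [0,0,0],
    [0,0,0],
  ],
)

```text
clock: 5.4
tcp_pos: [0.4359, 0.3907, 0.1829]
ee_rot: [[0.784, 0.621, -0.0], [0.621, -0.784, -0.0], [-0.0, 0.0, -1.0]]
wrist_force: [0.0, -0.5, -3.5]
opening: 0.0276
grip_force: 61.9
```

Call:
servo_tool(
  xyz=[
    [-2,3.5,0],
    [-5,8.5,0],
    [-8,13.5,0],
    [-11,18.5,0],
    [-14,23.6,0],
    [-17,28.6,0],
    [-19.5,33,0],
    [-20.8,35.1,0],
  ],
  angular=[
    [0,0,0],
    [0,0,0],
    [0,0,0],
    [0,0,0],
    [0,0,0],
    [0,0,0],
    [0,0,0],
    [0,0,0],
  ],
)

```text
clock: 6.2
tcp_pos: [0.4873, 0.002, 0.1817]
ee_rot: [[0.784, 0.621, -0.003], [0.621, -0.784, -0.0], [-0.002, -0.002, -1.0]]
wrist_force: [0.9, -0.1, -2.3]
opening: 0.0273
grip_force: 61.8
```

Call:
servo_tool(
  xyz=[
    [0,0,0],
    [0,0,0],
    [0,0,0],
    [0,0,0],
  ],
  angular=[
    [0,0,0],
    [0,0,0],
    [0,0,0],
    [0,0,0],
  ],
)

```text
clock: 6.6
tcp_pos: [0.4881, 0.006, 0.1828]
ee_rot: [[0.782, 0.623, -0.001], [0.623, -0.782, 0.001], [-0.0, -0.001, -1.0]]
wrist_force: [0.6, 0.1, -3.7]
opening: 0.0273
grip_force: 61.8
```

Run:
```python
from h import *
s=snap('scene','s2');t=snap('top','t2')
a=cv2.resize(s['frame'][180:300,270:400],(433,400),interpolation=2); b=cv2.resize(t['frame'][180:280,280:400],(360,300))
b=cv2.copyMakeBorder(b,0,100,0,0,0)
cv2.imwrite('pics/c2.png',np.hstack([a,b])[:,:,::-1])
print(status.get_state())
```

```text
{'clock': 6.7, 'joints': array([ 15.0902678 ,  15.18424709, -26.67574726, 115.50568803,
         8.65079811,  51.20516445, -67.70044935]), 'joint_vel': array([ 0.28034757, -0.2565553 ,  0.20619374, -0.13828801,  0.04251723,
        0.07099717,  0.01873537]), 'effort': array([ 1.31306523e-01, -4.12008977e+01, -2.74328895e+00, -2.50829047e+01,
        5.90378520e-03, -1.68426067e-02, -4.76281522e-03]), 'tcp_pos': array([0.48834137, 0.00572324, 0.18307032]), 'ee_rot': array([[ 7.82339784e-01,  6.22851720e-01, -4.43006634e-04],
       [ 6.22851854e-01, -7.82339752e-01,  2.82727975e-04],
       [-1.70484095e-04, -4.97116847e-04, -9.99999862e-01]]), 'wrist_force': array([ 0.79441808, -0.31618167, -2.33801935]), 'torque': array([-0.0115066 , -0.01218858,  0.01590659]), 'grip_force': 61.775275468826294, 'opening': 0.02702293625565949}
```

View pics/c2.png

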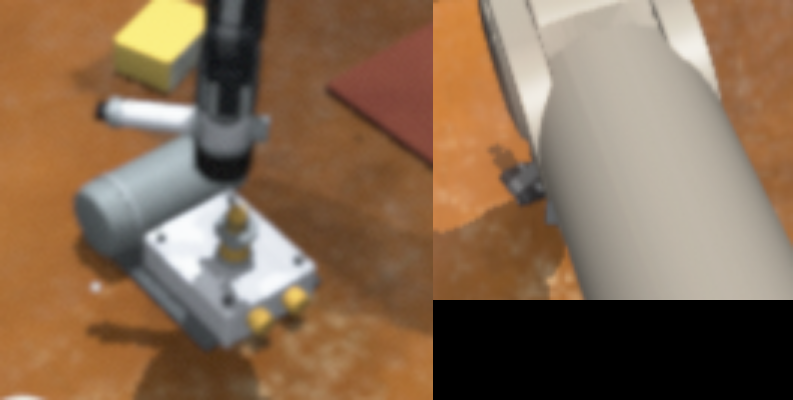

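The scene view shows the collar at crop (222,160) above the stem at (237,225). The top view is blocked by the arm. Next I fit circles of known radius to the collar and stem in the same view.

```bash
cat >> h.py <<'E'
from scipy.optimize import least_squares
def circ(P,c,z0,z1,r,R=.03):
    m=(np.hypot(P[...,0]-c[0],P[...,1]-c[1])<R)&(P[...,2]>z0)&(P[...,2]<z1); Q=P[m]
    if len(Q)<8: return len(Q),None,None
    q=least_squares(lambda p:np.hypot(Q[:,0]-p[0],Q[:,1]-p[1])-r,c,loss='soft_l1',f_scale=.001)
    return len(Q),q.x.round(4),np.sqrt(np.mean(q.fun**2)).round(4)
E
python3 - <<'E'
from h import *
P=cloud(load('s2')); T=status.get_state()['tcp_pos']; print(T)
for z in((.134,.15),(.137,.148)): print('collar',circ(P,T[:2],*z,.0185))
v=[.4915,-.0125]
for z in np.arange(.03,.09,.004):
    m=(np.hypot(P[...,0]-v[0],P[...,1]-v[1])<.018)&(P[...,2]>z)&(P[...,2]<z+.004);print(z.round(3),m.sum(),P[m].mean(0).round(4),P[m].std(0).round(4))
print('tube',circ(P,v,.066,.074,.008,.013))
for f in('scene0','s2','top0'):
    P=cloud(load(f)); m=(np.hypot(P[...,0]-v[0],P[...,1]-v[1])<.018)&(P[...,2]>.056)&(P[...,2]<.0635); Q=P[m];print(f,cv2.minEnclosingCircle((Q[:,:2]*1000).astype('f4')),np.percentile(Q[:,2],[10,50,90]).round(4))
    print(circ(P,v,.064,.074,.008,.013))
E
```

```text
[0.48834137 0.00572324 0.18307032]
collar (106, array([0.4915, 0.0063]), np.float64(0.0011))
collar (71, array([0.4914, 0.0063]), np.float64(0.0011))
0.03 43 [ 0.4854 -0.0071  0.0327] [0.0084 0.0087 0.001 ]
0.034 50 [ 0.4886 -0.0099  0.0356] [0.0089 0.009  0.0011]
0.038 21 [ 0.4891 -0.0091  0.0396] [0.007  0.0054 0.0011]
0.042 14 [ 0.489  -0.0079  0.0448] [0.0044 0.0044 0.0009]
0.046 12 [ 0.4884 -0.0092  0.048 ] [0.0044 0.0043 0.001 ]
0.05 1 [ 0.4893 -0.0045  0.0506] [0. 0. 0.]
0.054 7 [ 0.4921 -0.0021  0.0572] [0.0071 0.0029 0.0003]
0.058 55 [ 0.4905 -0.0098  0.0604] [0.0077 0.0078 0.001 ]
0.062 26 [ 0.4904 -0.0121  0.0632] [0.0075 0.0064 0.0011]
0.066 10 [ 0.4907 -0.0089  0.0677] [0.0028 0.0031 0.0012]
0.07 17 [ 0.4908 -0.0109  0.0727] [0.0036 0.0044 0.0009]
0.074 13 [ 0.4933 -0.0133  0.0761] [0.003  0.0032 0.0009]
0.078 5 [ 0.4928 -0.0097  0.0786] [0.0015 0.0027 0.0005]
0.082 0 [nan nan nan] [nan nan nan]
0.086 0 [nan nan nan] [nan nan nan]
tube (27, array([ 0.4953, -0.0138]), np.float64(0.0014))
scene0 ((493.12518310546875, -13.131558418273926), 15.050745964050293) [0.058  0.0609 0.0628]
(28, array([ 0.4949, -0.0142]), np.float64(0.0016))
s2 ((493.3128967285156, -12.903578758239746), 14.851980209350586) [0.0582 0.0608 0.0623]
(33, array([ 0.4953, -0.0139]), np.float64(0.0013))
top0 ((490.7928466796875, -15.048486709594727), 15.044779777526855) [0.0574 0.0603 0.0621]
(22, array([ 0.4915, -0.015 ]), np.float64(0.002))<stdin>:6: RuntimeWarning: Mean of empty slice.
  ret = um.true_divide(
  ret = _var(a, axis=axis, dtype=dtype, out=out, ddof=ddof,
  arrmean = um.true_divide(arrmean, div, out=arrmean,
  ret = um.true_divide(
```

Call:
servo_tool(
  xyz=[
    [-1.02,1.71,0],
    [-1.02,1.71,1],
    [-1.02,1.71,2],
    [-1.02,1.71,3],
    [-1.02,1.71,3],
    [-1.02,1.71,3],
    [-1.02,1.71,3],
  ],
  angular=[
    [0,0,0],
    [0,0,0],
    [0,0,0],
    [0,0,0],
    [0,0,0],
    [0,0,0],
    [0,0,0],
  ],
)

```text
clock: 7.4
tcp_pos: [0.4915, -0.015, 0.1535]
ee_rot: [[0.784, 0.621, 0.0], [0.621, -0.784, 0.0], [0.0, 0.0, -1.0]]
wrist_force: [0.3, -0.1, -1.8]
opening: 0.0272
grip_force: 61.8
```

Call:
servo_tool(
  xyz=[
    [0,-0.1,0.5],
    [0,-0.1,1],
    [0,-0.1,1],
    [0,-0.1,1],
  ],
  angular=[
    [0,0,0],
    [0,0,0],
    [0,0,0],
    [0,0,0],
  ],
)

```text
clock: 7.8
tcp_pos: [0.4904, -0.0146, 0.1431]
ee_rot: [[0.784, 0.621, -0.0], [0.621, -0.784, 0.0], [-0.0, -0.0, -1.0]]
wrist_force: [-0.5, 0.3, -2.5]
opening: 0.027
grip_force: 61.8
```

Run:
```python
from h import *
s=snap('scene','s3'); P=cloud(s); T=status.get_state()['tcp_pos']; print(T,status.get_state()['wrist_force'])
print('collar',circ(P,T[:2],.096,.108,.0185))
cv2.imwrite('pics/c3.png',cv2.resize(s['frame'][180:300,270:400],(650,600),interpolation=2)[:,:,::-1])
```

```text
[ 0.49058776 -0.01462668  0.14328205] [ 0.72927067  0.11301423 -2.86481124]
collar (69, array([ 0.4936, -0.0148]), np.float64(0.0011))
```

View pics/c3.png

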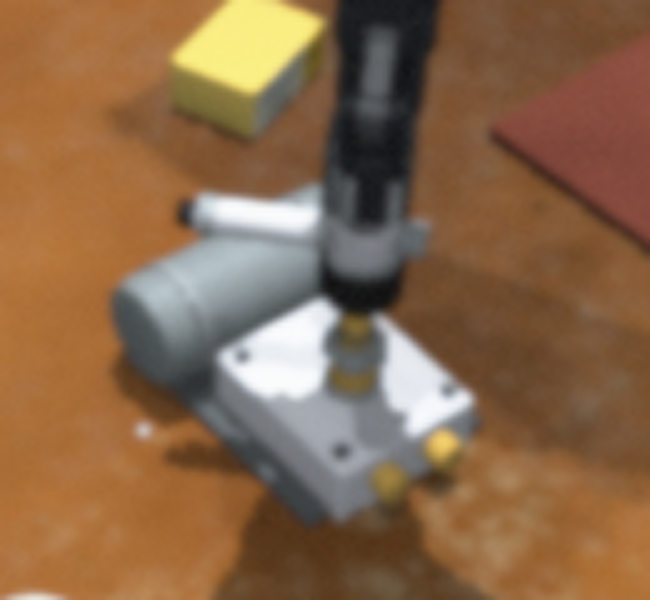

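Collar (361,290) sits over the stem (355,330), and allowing for the image's lean they're aligned. Descending gradually.

Call:
servo_tool(
  xyz=[
    [0.06,0,0.3],
    [0.06,0,0.6],
    [0.06,0,0.9],
    [0.06,0,1.2],
    [0.06,0,1.5],
    [0.06,0,1.8],
    [0.06,0,2.0],
    [0.06,0,2.0],
  ],
  angular=[
    [0,0,0],
    [0,0,0],
    [0,0,0],
    [0,0,0],
    [0,0,0],
    [0,0,0],
    [0,0,0],
    [0,0,0],
  ],
)

```text
clock: 8.65
tcp_pos: [0.4908, -0.0142, 0.123]
ee_rot: [[0.784, 0.621, -0.001], [0.621, -0.784, 0.0], [-0.0, -0.0, -1.0]]
wrist_force: [-0.7, 0.2, -2.1]
opening: 0.0272
grip_force: 61.8
```

Call:
servo_tool(
  xyz=[
    [0,0,0.2],
    [0,0,0.4],
    [0,0,0.6],
    [0,0,0.8],
    [0,0,1.0],
    [0,0,1.0],
  ],
  angular=[
    [0,0,0],
    [0,0,0],
    [0,0,0],
    [0,0,0],
    [0,0,0],
    [0,0,0],
  ],
)

```text
clock: 9.25
tcp_pos: [0.491, -0.0143, 0.1131]
ee_rot: [[0.784, 0.621, -0.0], [0.621, -0.784, 0.0], [-0.0, -0.0, -1.0]]
wrist_force: [0.6, 0.7, -3.2]
opening: 0.027
grip_force: 62.0
```

Call:
servo_tool(
  xyz=[
    [0,0,0.15],
    [0,0,0.3],
    [0,0,0.45],
    [0,0,0.6],
    [0,0,0.6],
  ],
  angular=[
    [0,0,0],
    [0,0,0],
    [0,0,0],
    [0,0,0],
    [0,0,0],
  ],
)

```text
clock: 9.75
tcp_pos: [0.4912, -0.0142, 0.1074]
ee_rot: [[0.784, 0.621, 0.0], [0.621, -0.784, -0.0], [0.0, 0.0, -1.0]]
wrist_force: [-0.9, -0.5, 1.9]
opening: 0.0271
grip_force: 62.4
```

Contact. Continuing in smaller steps.

Call:
servo_tool(
  xyz=[
    [0,0,0.15],
    [0,0,0.3],
    [0,0,0.4],
    [0,0,0.4],
    [0,0,0.4],
  ],
  angular=[
    [0,0,0],
    [0,0,0],
    [0,0,0],
    [0,0,0],
    [0,0,0],
  ],
)

```text
clock: 10.25
tcp_pos: [0.4912, -0.0142, 0.1034]
ee_rot: [[0.784, 0.621, 0.0], [0.621, -0.784, -0.0], [0.0, 0.0, -1.0]]
wrist_force: [-2.0, 0.7, 5.0]
opening: 0.0273
grip_force: 62.7
```

Call:
servo_tool(
  xyz=[
    [0,0,0.1],
    [0,0,0.2],
    [0,0,0.2],
    [0,0,0.2],
  ],
  angular=[
    [0,0,0],
    [0,0,0],
    [0,0,0],
    [0,0,0],
  ],
)

```text
clock: 10.65
tcp_pos: [0.4913, -0.0142, 0.1017]
ee_rot: [[0.784, 0.621, 0.0], [0.621, -0.784, -0.0], [0.0, 0.0, -1.0]]
wrist_force: [-2.5, -0.7, 9.1]
opening: 0.0273
grip_force: 63.2
```

Run:
```python
from h import *
F=[]
for i in range(4):
    cams.snapshot('scene'); F.append(status.get_state()['wrist_force'])
print(np.array(F).round(2))
```

```text
[[-2.74  0.08  8.3 ]
 [-2.58  0.56  8.46]
 [-2.21 -0.07  8.63]
 [-2.86  0.16  8.23]]
```

Call:
servo_tool(
  xyz=[
    [0,0,0.1],
    [0,0,0.18],
    [0,0,0.18],
    [0,0,0.18],
    [0,0,0.18],
    [0,0,0.18],
    [0,0,0.18],
    [0,0,0.18],
  ],
  angular=[
    [0,0,0],
    [0,0,0],
    [0,0,0],
    [0,0,0],
    [0,0,0],
    [0,0,0],
    [0,0,0],
    [0,0,0],
  ],
)

```text
clock: 11.65
tcp_pos: [0.4913, -0.0142, 0.1003]
ee_rot: [[0.784, 0.621, 0.001], [0.621, -0.784, -0.0], [0.0, 0.001, -1.0]]
wrist_force: [-3.4, 0.2, 12.4]
opening: 0.0273
grip_force: 63.6
```

Call:
servo_tool(
  xyz=[
    [0,0,0],
    [0,0,0],
    [0,0,0],
    [0,0,0],
    [0,0,0],
    [0,0,0],
    [0,0,0],
    [0,0,0],
  ],
  angular=[
    [0,0,0],
    [0,0,0],
    [0,0,0],
    [0,0,0],
    [0,0,0],
    [0,0,0],
    [0,0,0],
    [0,0,0],
  ],
)

```text
clock: 12.45
tcp_pos: [0.4913, -0.0142, 0.1002]
ee_rot: [[0.784, 0.621, 0.0], [0.621, -0.784, -0.0], [0.0, 0.001, -1.0]]
wrist_force: [-3.7, 0.6, 11.7]
opening: 0.0275
grip_force: 63.6
```

Run:
```python
from h import *
s=snap('scene','s4'); st=status.get_state(); T=st['tcp_pos'];print(T,st['wrist_force'])
P=cloud(s); print('collar',circ(P,T[:2],.06,.07,.0185))
cv2.imwrite('pics/c4.png',cv2.resize(s['frame'][180:300,270:400],(650,600),interpolation=2)[:,:,::-1])
```

```text
[ 0.49130881 -0.01419181  0.10024394] [-3.0955389  -0.24454797 11.32404222]
collar (51, array([ 0.4943, -0.0143]), np.float64(0.0012))
```

View pics/c4.png

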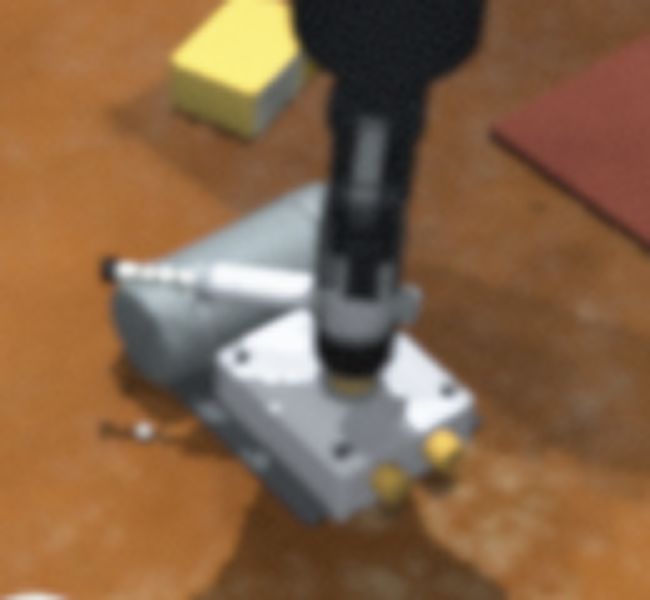

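The rod is out, with its knob at crop (110,270). Holding a little longer, then lifting.

Call:
servo_tool(
  xyz=[
    [0,0,0],
    [0,0,0],
    [0,0,0],
    [0,0,0],
    [0,0,0],
    [0,0,0],
    [0,0,0],
    [0,0,0],
  ],
  angular=[
    [0,0,0],
    [0,0,0],
    [0,0,0],
    [0,0,0],
    [0,0,0],
    [0,0,0],
    [0,0,0],
    [0,0,0],
  ],
)

```text
clock: 13.3
tcp_pos: [0.4913, -0.0142, 0.1002]
ee_rot: [[0.784, 0.621, 0.001], [0.621, -0.784, -0.0], [0.0, 0.001, -1.0]]
wrist_force: [-2.9, -0.1, 11.5]
opening: 0.0273
grip_force: 63.6
```

Call:
servo_tool(
  xyz=[
    [0,0,-0.4],
    [0,0,-0.8],
    [0,0,-1.5],
    [0,0,-2.5],
    [0,0,-4],
    [0,0,-6],
    [0,0,-8],
    [0,0,-8],
  ],
  angular=[
    [0,0,0],
    [0,0,0],
    [0,0,0],
    [0,0,0],
    [0,0,0],
    [0,0,0],
    [0,0,0],
    [0,0,0],
  ],
)

```text
clock: 14.1
tcp_pos: [0.4926, -0.0141, 0.1819]
ee_rot: [[0.784, 0.621, 0.005], [0.621, -0.784, -0.0], [0.004, 0.003, -1.0]]
wrist_force: [1.2, -0.1, -2.4]
opening: 0.0274
grip_force: 61.9
```

Call:
servo_tool(
  xyz=[
    [-3,3,0],
    [-6,6.1,0],
    [-9.5,9.6,0],
    [-13,13.2,0],
    [-16.5,16.7,0],
    [-19.5,19.8,0],
    [-20.9,21.2,0],
    [-20.9,21.2,0],
  ],
  angular=[
    [0,0,0],
    [0,0,0],
    [0,0,0],
    [0,0,0],
    [0,0,0],
    [0,0,0],
    [0,0,0],
    [0,0,0],
  ],
)

```text
clock: 14.9
tcp_pos: [0.4567, -0.3142, 0.1781]
ee_rot: [[0.788, 0.616, -0.002], [0.616, -0.788, -0.001], [-0.002, -0.001, -1.0]]
wrist_force: [-1.1, 0.3, -2.4]
opening: 0.0273
grip_force: 61.9
```

Call:
servo_tool(
  xyz=[
    [0,0,1.5],
    [0,0,3.5],
    [0,0,6],
    [0,0,8],
    [0,0,9.5],
    [0,0,10.2],
    [0,0,10.2],
    [0,0,10.2],
  ],
  angular=[
    [0,0,0],
    [0,0,0],
    [0,0,0],
    [0,0,0],
    [0,0,0],
    [0,0,0],
    [0,0,0],
    [0,0,0],
  ],
)

```text
clock: 15.7
tcp_pos: [0.4594, -0.3102, 0.078]
ee_rot: [[0.784, 0.621, 0.001], [0.621, -0.784, -0.0], [0.0, 0.001, -1.0]]
wrist_force: [0.1, -0.4, -2.5]
opening: 0.0273
grip_force: 61.9
```

Call:
servo_tool(
  xyz=[
    [0,0,0.3],
    [0,0,0.6],
    [0,0,0.9],
    [0,0,1.1],
    [0,0,1.3],
    [0,0,1.4],
    [0,0,1.4],
    [0,0,1.4],
  ],
  angular=[
    [0,0,0],
    [0,0,0],
    [0,0,0],
    [0,0,0],
    [0,0,0],
    [0,0,0],
    [0,0,0],
    [0,0,0],
  ],
)

```text
clock: 16.5
tcp_pos: [0.4589, -0.3102, 0.0635]
ee_rot: [[0.784, 0.621, 0.0], [0.621, -0.784, -0.0], [0.0, 0.0, -1.0]]
wrist_force: [0.1, -0.6, -2.5]
opening: 0.0272
grip_force: 61.9
```

Call:
servo_tool(
  xyz=[
    [0,0,0.1],
    [0,0,0.2],
    [0,0,0.2],
    [0,0,0.2],
  ],
  angular=[
    [0,0,0],
    [0,0,0],
    [0,0,0],
    [0,0,0],
  ],
)

```text
clock: 16.9
tcp_pos: [0.4589, -0.3103, 0.0616]
ee_rot: [[0.784, 0.621, 0.0], [0.621, -0.784, -0.0], [0.0, 0.0, -1.0]]
wrist_force: [-0.2, -0.1, -1.8]
opening: 0.0275
grip_force: 62.1
```

Call:
servo_tool(
  xyz=[
    [0,0,0.05],
    [0,0,0.1],
    [0,0,0.1],
    [0,0,0.1],
  ],
  angular=[
    [0,0,0],
    [0,0,0],
    [0,0,0],
    [0,0,0],
  ],
)

```text
clock: 17.3
tcp_pos: [0.4589, -0.3103, 0.0608]
ee_rot: [[0.784, 0.621, 0.0], [0.621, -0.784, -0.0], [0.0, 0.0, -1.0]]
wrist_force: [-1.9, 0.9, 3.4]
opening: 0.0269
grip_force: 62.4
```

Seated gently (about 6 N). Releasing.

Call:
servo_tool(
  xyz=[
    [0,0,0],
    [0,0,0],
    [0,0,0],
    [0,0,0],
    [0,0,0],
    [0,0,0],
    [0,0,0],
    [0,0,0],
  ],
  angular=[
    [0,0,0],
    [0,0,0],
    [0,0,0],
    [0,0,0],
    [0,0,0],
    [0,0,0],
    [0,0,0],
    [0,0,0],
  ],
  jaw=1,
)

```text
clock: 18.1
tcp_pos: [0.4588, -0.3102, 0.0605]
ee_rot: [[0.784, 0.621, 0.0], [0.621, -0.784, -0.0], [0.0, 0.0, -1.0]]
wrist_force: [-0.4, 0.4, 0.4]
opening: 0.0854
grip_force: 0.0
```

Call:
servo_tool(
  xyz=[
    [0,0,-1],
    [0,0,-2],
    [0,0,-4],
    [0,0,-7],
    [0,0,-10],
    [0,0,-13],
    [0,0,-15],
    [0,0,-15],
  ],
  angular=[
    [0,0,0],
    [0,0,0],
    [0,0,0],
    [0,0,0],
    [0,0,0],
    [0,0,0],
    [0,0,0],
    [0,0,0],
  ],
)

```text
clock: 18.9
tcp_pos: [0.4608, -0.3111, 0.2149]
ee_rot: [[0.784, 0.621, 0.006], [0.621, -0.784, -0.004], [0.002, 0.007, -1.0]]
wrist_force: [0.3, -0.2, 0.6]
opening: 0.0854
grip_force: 0.0
```

Run:
```python
from h import *
s=snap('scene','s5'); st=status.get_state(); print(st['tcp_pos'],st['wrist_force'],st['opening'])
cv2.imwrite('pics/c5.png',cv2.resize(s['frame'][120:270,280:520],(800,500),interpolation=2)[:,:,::-1])
```

```text
[ 0.45978855 -0.31070531  0.21288268] [ 0.19345773  0.3960541  -0.19054758] 0.08587067849226838
```

View pics/c5.png

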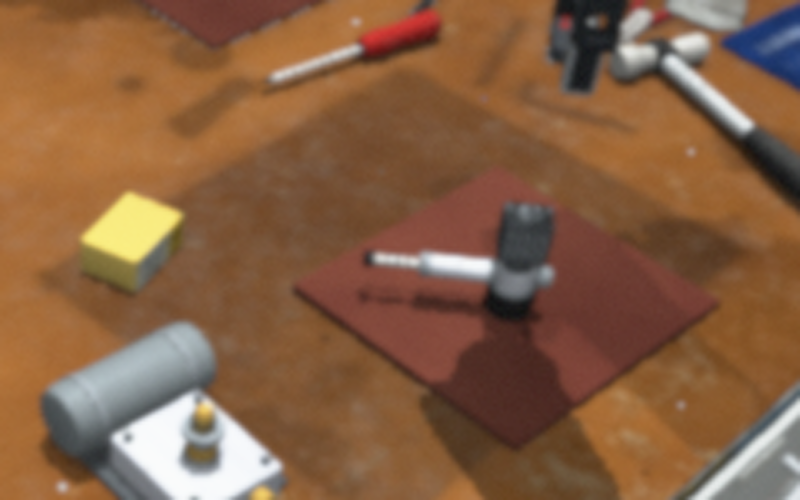

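The gauge stands upright on the sheet at crop (515,265), the rod is out (knob at 370,258), and the gripper is clear.

```bash
python3 -c "
from rig import arm;print(arm.sign_off())"
```

```text
the job is handed in; nothing more can be done
None
```

The gauge was held on the valve stem for over two seconds at roughly 14–15 N, which drove the rod out. It now stands upright on the front-right bakelite sheet with the rod still out, and the job is handed in; sign-off gave no verdict.

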